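# Unlock the transit box's combination lock and present the lock

### The job

Turn the dial of the combination lock on the transit box clockwise, click by click, until its pointer stands at the long mark, then draw the shackle fully out by its pull tab while the lock lies in its seat. Then lift the opened lock off the hook and finish holding it in the gripper, dial facing up and a good 15 cm above where it lay. Do not knock the other things on the bench about.

Things in the scene. Friction and masses are not known exactly. Their poses are not given: they have to be found in the camera images.
- lock_center (a point): centre of the block of the loose combination lock: a flat aluminium block 64 mm long (its x), 52 mm wide (its y), 30 mm high (its z, up), about 0.55 kg with all its parts. It lies dial up in its seat on the box's lid, underside 53 mm above the bench, shackle towards its -x. The middle 40 mm of its long sides are free for fingers
- dial_grip (a point): middle of the dial's bar grip, on the dial's axis (vertical, through the lock's centre), 34 mm above lock_center. Steel dial 36 mm across; on it an upright bar 34 mm long (this point's x), 9 mm thick (its y), 22 mm high: top 11 mm above this point, foot (the dial's face) 11 mm below. A black line and black tip at the bar's -x end are the pointer
- dial (a joint): turn of the dial, rad, growing clockwise seen from above, range 0 to 2.5. Clicks into a notch every 0.349 rad (20 degrees), at about 0.1 N m. At 1.920 the pointer is at the one long white mark, towards the shackle, and the shackle is free (to about 0.1 rad either side); elsewhere it is blocked. Starts 2 to 4 clicks before the long mark
- shackle_tab (a point): centre of the upright pull tab on the shackle's front: 30 mm long (its x), 10 mm thick (its y), 26 mm high (its z), axes as the lock's. Overhangs the box's front edge, nothing beside or below it. Shut, it is 74 mm to the -x side of lock_center and 6 mm above it. The U-shaped bar behind it is 9 mm thick, 45 mm wide
- shackle (a joint): how far the shackle is drawn out, m: 0 shut, 0.018 fully open; slides out of the lock towards the lock's -x and stays where it is left; takes about 5 N when the dial is at the long mark
- transit_box: grey box fixed to the bench under the lock, 150 (x) x 110 (y) mm, lid 50 mm high; origin under its middle on the bench, x pointing away from the shackle end, z up. On the lid four corner stops, 8 mm high with 1.5 mm play, seat the lock and keep it from turning
- timer: bench timer 58 x 66 x 18 mm, bystander
- reagent_c: small bottle 45 mm across, 88 mm high, bystander
- cap_dish: steel dish 69 mm across, 20 mm high, bystander
- blue_block: small box 50 x 30 x 30 mm, bystander
- marker_black: marker pen 135 mm long, bystander
- hook_tip (a point): tip of the steel hook on the lid. The hook stands in the shackle's window, 12 mm wide, its top 32 mm above the lock's underside, its beak pointing to the lock's -x over the shackle's cross bar: the lock lifts straight up only with the shackle drawn
- red_pack: rounded pack 58 x 82 x 49 mm, bystander
Not all that is in view belongs to the job. Leave any green look-alike of the part that bears lock_center alone.

How it is judged (in metres and radians):
On the way, in this order (a step that is already met when the one before it is completed fails the run):
1. the dial stands at the long mark (within 0.14 rad), shackle still shut, lock in its seat (value of joint dial between 1.78 and 2.06 rad and value of joint shackle below 0.008 m and distance of lock_center from where it was at the start of the episode below 0.012 m), for 0.2 s.
2. the shackle is drawn out by more than 14 mm with the lock in its seat (value of joint shackle above 0.014 m and distance of lock_center from where it was at the start of the episode below 0.012 m), for 0.1 s.
At the end, for the whole second after the job is handed in: the fingers hold the lock, still, its centre at least 12 cm higher than it lay, dial up within 20 degrees, shackle still drawn by more than 12 mm, not touching the box (distance of lock_center from where it was at the start of the episode above 0.12 m and height (world z) of lock_center above 0.188 m and angle between lock_center's own z axis and vertical below 0.35 rad and value of joint shackle above 0.012 m and contact force between combo_lock and the fingers above 1 N and contact force between combo_lock and transit_box below 0.05 N and linear speed of combo_lock below 0.03 m/s); the arm keeps its last pose, push and grip.
It fails at once if a bystander is pushed by more than 3 cm (distance of any of timer, reagent_c, cap_dish, blue_block, red_pack, marker_black from where it was at the start of the episode above 0.03 m).
It also fails if it takes over 59 s, if anything falls off the work surface, if the arm or the gripper's body presses on something with over 40 N, if the wrist force passes 120 N, or if a joint passes its speed limit or range.

### The arm

A 6-joint arm with a two-finger parallel gripper is mounted at the origin on a cart in front of the work surface, level with it; the furniture and walls round the work are solid. World frame = base frame: x ahead of the robot, y to its left, z up, the work surface at z = 0. Lengths are in mm, angles in rad, forces in N, time in s.
With the tool pointing down it reaches from about 350 to 875 mm from the base axis. Payload 4.2 kg.
Tool frame: the origin (TCP) lies midway between the tips of the shut fingers; the grasp point (between the pads) lies 19 mm behind it; z points along the fingers, y is the direction in which the jaws open and shut (so a half turn about z gives the same grasp; the last joint's range is limited). The gripper opens to 85 mm and grips with 20 to 120 N. Pads are 22 mm wide; open, the fingers measure 114 mm over their backs; the gripper's body (76 mm by 85 mm) begins 54 mm behind the grasp point. The pads swing forward as they close: fully open they stand 13 mm farther back than shut.
Start: joints at [1.584, 0.385, 0.008, 0, -1.194, -0.259], TCP at [152.051, 606.201, 231.312] pointing down, gripper open.
Joint ranges: [-3.14, 3.14], [-1.21, 2.06], [-1.07, 1.41], [-3.16, 2.05], [-2.99, -0.16], [-3.1, 3.1]. Speed limits (rad/s): [2.79, 2.79, 3.14, 3.14, 3.14, 3.14].

### API

Orientations are given as a unit quaternion [x, y, z, w].
In Python, from bench import arm gives the robot as it stands. The module is installed in compiled form; this text tells all that it offers.
- The arm moves only by the tool drive_tool, never from a script. Its argument "moves" is a list that holds one entry, the list of rows, each a list of 7 numbers: the opening, from 0 (shut) to 1 (fully open), then the shift along the tool's x, y, z in m, then the turn, a rotation vector about the tool's x, y, z in rad. In form: [[[hand, dx, dy, dz, wx, wy, wz], ...]]. A call has 1 to 20 rows; each row shifts and turns the pose as measured when the row begins, along the tool's axes as they then stand; what a row does not reach is not made up. A row lasts 1/10 s, in which the tool goes at most 50 mm and 8.59 degrees, less where a joint would pass 70% of its speed; a pose out of reach is approached as far as the arm can. A call with a gripper value outside its range is refused whole. The fingers move at their own pace and stop on an object; the grip force is fixed at half the most. Time passes only in rows, so rows that do not move let the fingers close. It gives the time, the measured TCP pose, the force and the opening at its end, in the units of the state.
- arm.read_state(): the state, without advancing time (a new reading comes with each control period).
- arm.get_image(name): name is "scene" or "top" or "wrist"; returns (picture, depth): 420x560x3 uint8, red, green, blue; 420x560 float32, mm along the optical axis (not along the pixel's ray), 0 where there is no reading.
- arm.camera_params(name): a dict with "fov_y" (degrees; the focal length in pixels is half the picture's height over the tangent of half this angle, whatever the lens; pixels are square), "cx", "cy" (the principal point, pixels), "k1" (the pictures are not rectified: a ray, as slopes to the right and down, at radius r is drawn at 1 + k1 r^2 times it, then the intrinsics apply), "world_from_camera" (4x4, takes a point from camera to world coordinates); the wrist camera has in their place "T_tool_cam" (4x4, takes a point from camera to tool coordinates, whose origin is the TCP and whose axes are the flange's). Camera axes: x right, y down, z forward; pixel columns grow to the right and rows downward; lengths in mm; the calibration is good to about 2 mm. A picture is of the moment at which its call begins: read the wrist's pose just before it. camera_params takes no time and is no camera call.
- arm.job_done(): hands the job in, once; it reports no verdict.
The state is a dict: "clock": time; "joints": joint angles; "joint_vel": joint speeds; "joint_efforts": joint torques, N m; "position": TCP position; "ee_rot": TCP orientation; "contact_force": force on the tool from outside, world axes, zero at the start; "wrist_torque": the same for the moment, N m; "gripper_width": finger opening in mm.
Only numpy, scipy, OpenCV 4.12 (cv2) and the standard library are available. Lean on these libraries where they do the work, as an engineer would, in place of code of your own. Each camera call takes 0.05 s, during which the arm holds its last target.

## Working session

There is one attempt and no reset: what is moved stays moved. The work goes in short steps, Python scripts to look and compute and a tool call to move; the robot and the scene stay as the last step left them, time stands still between calls to the robot, and variables do not carry over. Pictures are saved under pics/ and viewed, and the job is handed in when it is done.

Besides the shell and the picture viewer there is one more tool, called in YAML: its name, and indented under it one key for each argument. drive_tool: Moves the arm, as the interface text tells. Its arguments: {"type":"object","properties":{"moves":{"type":"array","items":{"type":"array","items":{"type":"array","items":{"type":"number"}}}}},"required":["moves"]}

```bash
mkdir -p pics; cat > h.py <<'E'
import numpy as np,cv2
from bench import arm
from scipy.spatial.transform import Rotation as R
def f(p): return 210/np.tan(np.radians(p["fov_y"])/2)
def ray(p,u,v):
    F=f(p); x=(u-p["cx"])/F;y=(v-p["cy"])/F
    a,b=x,y
    for _ in range(30):
        s=1+p["k1"]*(a*a+b*b); a,b=x/s,y/s
    return np.array([a,b,1.])
def T(name,st=None):
    p=arm.camera_params(name)
    if name!="wrist": return p,np.array(p["world_from_camera"])
    M=np.eye(4);M[:3,:3]=R.from_quat(st["ee_rot"]).as_matrix();M[:3,3]=st["position"]
    return p,M@np.array(p["T_tool_cam"])
def onplane(p,M,u,v,z):
    d=M[:3,:3]@ray(p,u,v);o=M[:3,3];return o+d*(z-o[2])/d[2]
def bydepth(p,M,u,v,d): return M[:3,:3]@(ray(p,u,v)*d)+M[:3,3]
def proj(p,M,P):
    c=np.linalg.inv(M)@np.append(P,1);a,b=c[0]/c[2],c[1]/c[2];s=1+p["k1"]*(a*a+b*b)
    return a*s*f(p)+p["cx"],b*s*f(p)+p["cy"]
def grab(name,fn):
    st=arm.read_state();im,d=arm.get_image(name)
    cv2.imwrite("pics/%s.png"%fn,im[:,:,::-1]);np.savez("pics/%s.npz"%fn,im=im,d=d,q=st["ee_rot"],pos=st["position"])
    return st,im,d
E
python3 - <<'E'
from h import *
for n in("scene","top","wrist"):
    st,im,d=grab(n,n+"0");print(n,arm.camera_params(n))
print(st)
E
```

```text
scene {'fov_y': 57.717771946541035, 'cx': 275.53549963771496, 'cy': 208.43911866165982, 'k1': 0.03055736345963882, 'world_from_camera': array([[-4.51737442e-01, -4.52077364e-01,  7.69128950e-01,
        -7.30056241e+01],
       [-8.92150576e-01,  2.28138543e-01, -3.89897621e-01,
         2.93501994e+02],
       [ 7.95930280e-04, -8.62310189e-01, -5.06379802e-01,
         5.17844874e+02],
       [ 0.00000000e+00,  0.00000000e+00,  0.00000000e+00,
         1.00000000e+00]])}
top {'fov_y': 49.94178125944847, 'cx': 280.51868016770294, 'cy': 200.85501749132803, 'k1': -0.03400641764213829, 'world_from_camera': array([[-1.93145869e-02, -9.94855891e-01,  9.94419561e-02,
         4.83213018e+02],
       [-9.99781116e-01,  1.84182231e-02, -9.92419599e-03,
        -4.84780973e+01],
       [ 8.04160072e-03, -9.96118715e-02, -9.94993873e-01,
         1.10641901e+03],
       [ 0.00000000e+00,  0.00000000e+00,  0.00000000e+00,
         1.00000000e+00]])}
wrist {'fov_y': 58.6151430762966, 'cx': 280.03205885737844, 'cy': 216.81964418219957, 'k1': -0.02413328457051457, 'T_tool_cam': array([[-1.0355587
[... 320 characters left out ...]
])}
{'clock': 0.1, 'joints': array([ 1.58358398e+00,  3.85494632e-01,  6.79616420e-03, -3.91576829e-04,
       -1.19397644e+00, -2.58602494e-01]), 'joint_vel': array([ 0.00086323, -0.0024686 ,  0.00388449,  0.00128707,  0.00074471,
        0.0013492 ]), 'joint_efforts': array([-9.36837896e-04, -3.93316877e+01,  1.88931173e+01,  4.19808403e+00,
       -2.54487481e-03,  4.10340007e-06]), 'position': array([151.95828079, 605.7366186 , 230.34153969]), 'ee_rot': array([ 9.92447076e-01, -1.22669823e-01, -5.32449263e-05,  9.55274296e-04]), 'contact_force': array([0.10943009, 0.45249117, 0.04567287]), 'wrist_torque': array([-0.00451918, -0.03386362, -0.01254902]), 'gripper_width': 85.46284611497278}
```

View pics/scene0.png

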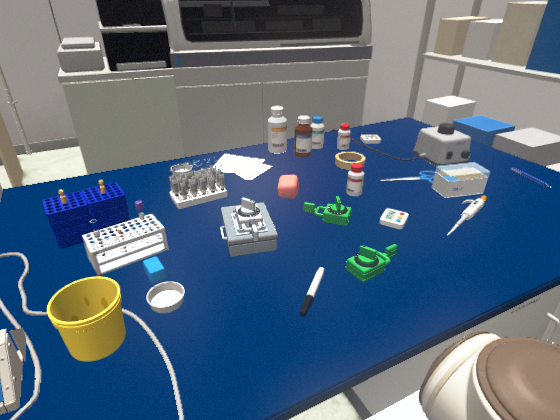

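View pics/top0.png

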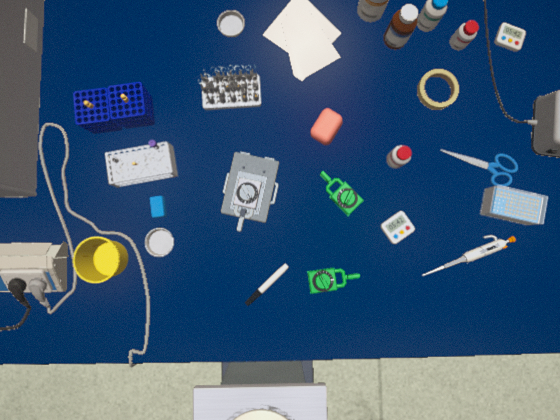

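The top view shows the grey lock on the grey box at about (247,190), with its tab towards (240,225). The two green ones at (343,193) and (325,280) are look-alikes, so the grey aluminium one on the box is the target. I'll enlarge it to confirm.

```bash
python3 - <<'E'
from h import *
a=cv2.imread("pics/top0.png")[140:240,205:295];cv2.imwrite("pics/c1.png",cv2.resize(a,None,fx=6,fy=6,interpolation=cv2.INTER_CUBIC))
a=cv2.imread("pics/scene0.png")[185:260,205:290];cv2.imwrite("pics/c2.png",cv2.resize(a,None,fx=7,fy=7,interpolation=cv2.INTER_CUBIC))
p,M=T("top")
for n,u,v,z in(("blk",247,190,83),("tab",240,225,90)):print(n,onplane(p,M,u,v,z))
d=np.load("pics/top0.npz")["d"]
for u,v in((247,190),(240,225),(240,221),(232,200),(228,215)):print(u,v,bydepth(p,M,u,v,d[v,u]))
E
```

```text
blk [611.84275613  17.4298987   83.        ]
tab [531.83869435  33.69327634  90.        ]
247 190 [608.04733841  15.48518218 113.19754787]
240 225 [532.04391892  34.04008046  85.71020559]
240 221 [541.06860703  33.90219004  86.22155189]
232 200 [593.19271082  55.38112326  47.47203278]
228 215 [ 5.61290837e+02  7.02377596e+01 -4.79444864e-01]
```

View pics/c1.png

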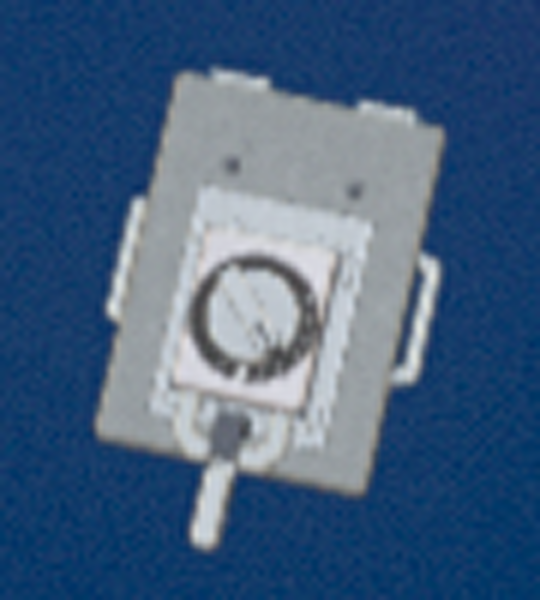

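View pics/c2.png

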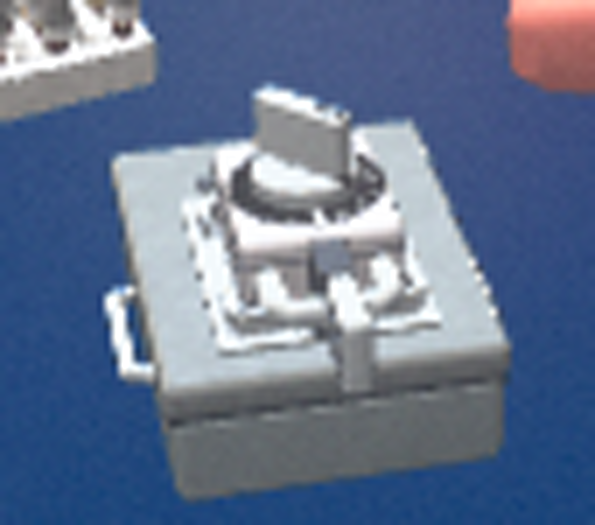

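View pics/wrist0.png

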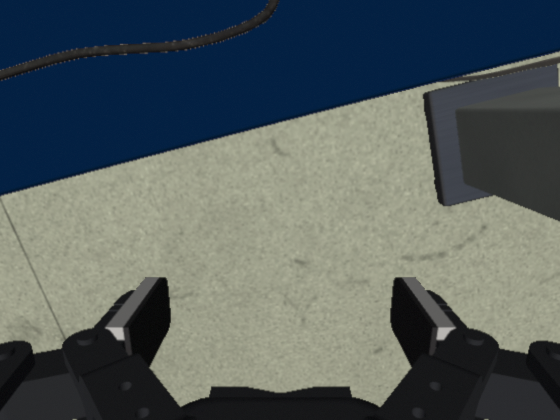

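The crop confirms it: the grey lock has its dial pointer at lower right and its tab to the lower left, over the box's front edge. I'll move above it for a close wrist view.

drive_tool:
  moves:
    - [[1, 0.035, 0.027, -0.006, 0, 0, 0], [1, 0.035, 0.027, -0.006, 0, 0, 0], [1, 0.035, 0.027, -0.006, 0, 0, 0], [1, 0.035, 0.027, 0, 0, 0, 0], [1, 0.035, 0.027, 0, 0, 0, 0], [1, 0.035, 0.027, 0, 0, 0, 0], [1, 0.035, 0.027, 0, 0, 0, 0], [1, 0.035, 0.027, 0, 0, 0, 0], [1, 0.035, 0.027, 0, 0, 0, 0], [1, 0.035, 0.027, 0, 0, 0, 0], [1, 0.035, 0.027, 0, 0, 0, 0], [1, 0.035, 0.027, 0, 0, 0, 0], [1, 0.035, 0.027, 0, 0, 0, 0], [1, 0.035, 0.027, 0, 0, 0, 0], [1, 0.035, 0.027, 0, 0, 0, 0], [1, 0.035, 0.027, 0, 0, 0, 0]]

```text
clock: 1.75
position: [602.5, 32.4, 246.9]
ee_rot: [0.993, -0.117, -0.001, 0.003]
contact_force: [0.8, 1.0, 0.2]
gripper_width: 85.7
```

```bash
python3 - <<'E'
from h import *
s=arm.read_state();m=R.from_quat(s["ee_rot"]).as_matrix();print(s["clock"],s["position"],m.T@(np.array([612,17,250])-s["position"]),s["ee_rot"])
E
```

```text
1.75 [602.51401494  32.41314317 246.94008833] [12.80836813 12.80107247 -2.99836685] [ 0.99310784 -0.11716216 -0.00101576  0.00296894]
```

drive_tool:
  moves:
    - [[1, 0.012, 0.013, 0, 0, 0, 0], [1, 0, 0, 0, 0, 0, 0]]

```text
clock: 1.95
position: [613.6, 11.6, 244.8]
ee_rot: [0.993, -0.121, -0.002, 0.004]
contact_force: [-0.1, 0.4, -0.9]
gripper_width: 85.8
```

```bash
python3 - <<'E'
from h import *
st,im,d=grab("wrist","w1");print(st["position"],st["ee_rot"],st["joint_vel"].max())
E
```

```text
[613.55510383  11.6309399  244.80884941] [ 0.9926799  -0.1206998  -0.00216067  0.00367634] 0.015176571797207699
```

View pics/w1.png

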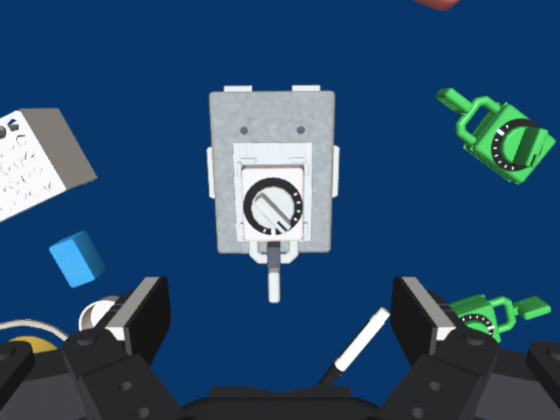

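The wrist view shows the lock block around (273,207), the tab at (274,285), and the bar with its pointer end at lower right. I'll measure these.

```bash
python3 - <<'E'
from h import *
z=np.load("pics/w1.npz");im=z["im"];d=z["d"]
cv2.imwrite("pics/c3.png",cv2.resize(im[150:310,205:345,::-1],None,fx=3.7,fy=3.7,interpolation=cv2.INTER_CUBIC))
st=dict(ee_rot=z["q"],position=z["pos"]);p,M=T("wrist",st)
P=np.zeros(d.shape+(3,))
for v in range(80,320):
  for u in range(195,355):P[v,u]=bydepth(p,M,u,v,d[v,u])
Z=P[:,:,2];
def rect(m,n):
    q=P[m][:,:2].astype(np.float32);r=cv2.minAreaRect(q);print(n,m.sum(),np.round(q.mean(0),1),[np.round(a,1) for a in r],np.median(Z[m]))
win=np.zeros(d.shape,bool);win[80:320,195:355]=1
print(np.histogram(Z[win&(Z>20)],bins=range(20,125,5)))
rect(win&(Z>105)&(Z<125),"bar")
rect(win&(Z>74)&(Z<88)&(np.arange(420)[:,None]<248),"block")
rect(win&(Z>74)&(Z<95)&(np.arange(420)[:,None]>262),"tab")
rect(win&(Z>43)&(Z<56),"lid")
E
```

```text
(array([ 418,  105,    2,   39,  271, 6919, 6727,  111,  373,   99,  565,
        243, 3080,  625,  626,   50,   60,   54,  497,    1]), array([ 20,  25,  30,  35,  40,  45,  50,  55,  60,  65,  70,  75,  80,
        85,  90,  95, 100, 105, 110, 115, 120]))
bar 552 [606.6  16.3] [array([605.7,  16.3]), array([34.4,  9. ]), np.float64(29.7)] 112.49294576916824
block 3110 [609.1  15.8] [array([602.5,  17.2]), array([52.3, 71.6]), np.float64(76.3)] 82.85647735070728
tab 457 [538.4  32.3] [array([538. ,  32.5]), array([10.5, 38.1]), np.float64(76.5)] 85.83885313078383
lid 13675 [640.5   8.4] [array([625. ,  12.1]), array([110.3, 152.9]), np.float64(77.1)] 49.98228644299223
```

View pics/c3.png

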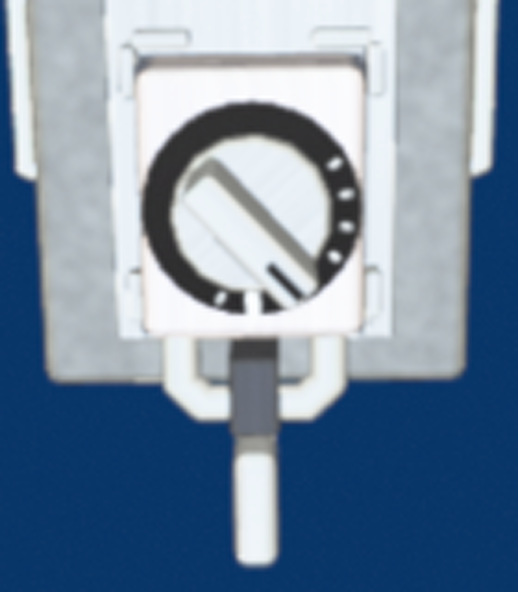

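The lid's yaw is −12.9° and the bar's is +29.7°. That is about 42.6° clockwise to go, so 2 clicks. The bar centre is at (605.7,16.3) with its top at z = 112.5 against an expected 113, and its size of 34.4 x 9.0 matches. Next I'll align the jaws across the bar.

drive_tool:
  moves:
    - [[0.6, 0, 0, 0.01, 0, 0, -0.11], [0.6, 0, 0, 0.01, 0, 0, -0.11], [0.6, 0, 0, 0.01, 0, 0, -0.11], [0.6, 0, 0, 0.01, 0, 0, -0.11], [0.6, 0, 0, 0.01, 0, 0, -0.11], [0.6, 0, 0, 0.01, 0, 0, -0.11], [0.6, 0, 0, 0.01, 0, 0, -0.1], [0.6, 0, 0, 0, 0, 0, 0]]

```text
clock: 2.8
position: [607.2, 20.6, 172.6]
ee_rot: [0.961, 0.276, -0.004, 0.001]
contact_force: [-0.7, -0.3, -0.1]
gripper_width: 51.2
```

```bash
cat > go.py <<'E'
from h import *
def go(x,y,z,yaw):
    s=arm.read_state();m=R.from_quat(s["ee_rot"]).as_matrix()
    t=R.from_euler("z",yaw,degrees=True).as_matrix()@np.diag([1,-1,-1.])
    print("t",s["clock"],"pos",np.round(s["position"],1),"yaw",np.round(np.degrees(np.arctan2(m[1,0],m[0,0])),1),"w",round(s["gripper_width"],1),"F",np.round(s["contact_force"],1),"Tq",np.round(s["wrist_torque"],2))
    print("shift mm",np.round(m.T@(np.array([x,y,z])-s["position"]),1),"rot",np.round(R.from_matrix(m.T@t).as_rotvec(),4))
E
python3 -c "
from go import *
go(605.7,16.3,95,29.7)"
```

```text
t 2.8 pos [607.2  20.6 172.6] yaw 32.0 w 51.2 F [-0.7 -0.3 -0.1] Tq [ 0.02 -0.03  0.01]
shift mm [-2.9  2.8 77.6] rot [0.0001 0.0088 0.041 ]
```

drive_tool:
  moves:
    - [[0.45, -0.003, 0.003, 0.02, 0, 0.009, 0.041], [0.45, 0, 0, 0.015, 0, 0, 0], [0.45, 0, 0, 0.01, 0, 0, 0], [0.45, 0, 0, 0, 0, 0, 0]]

```text
clock: 3.2
position: [606.1, 19.9, 129.2]
ee_rot: [0.967, 0.254, 0.002, 0.0]
contact_force: [-0.1, 0.7, 0.3]
gripper_width: 38.4
```

```bash
python3 - <<'E'
from go import *
go(605.7,16.3,95,29.7)
grab("wrist","w2");grab("scene","s2")
a=cv2.imread("pics/s2.png")[150:260,190:310];cv2.imwrite("pics/s2c.png",cv2.resize(a,None,fx=5,fy=5))
E
```

```text
t 3.2 pos [606.1  19.9 129.2] yaw 29.5 w 38.4 F [-0.1  0.7  0.3] Tq [-0.    0.03 -0.05]
shift mm [-2.2  2.9 34.2] rot [ 0.0014 -0.0045 -0.0043]
```

View pics/w2.png

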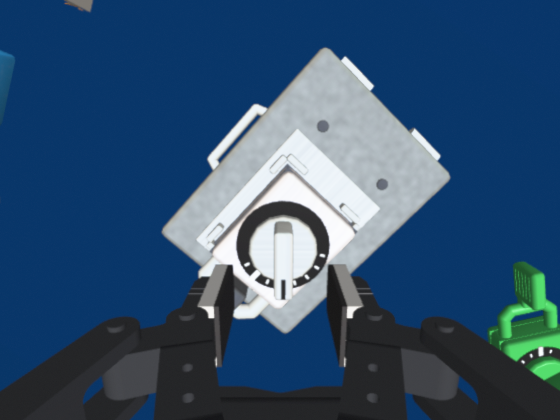

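View pics/s2c.png

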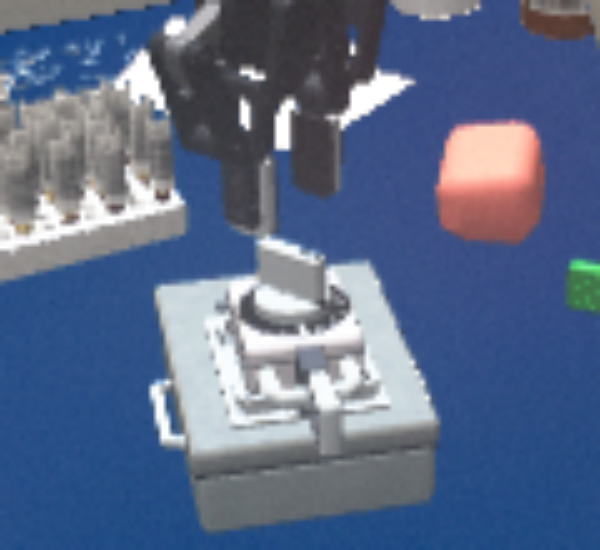

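```bash
cat > bar.py <<'E'
from h import *
def bar(fn,lo=105,hi=125,u0=200,u1=360,v0=150,v1=320):
    z=np.load("pics/%s.npz"%fn);d=z["d"]
    p,M=T("wrist",dict(ee_rot=z["q"],position=z["pos"]))
    q=[]
    for v in range(v0,v1):
        for u in range(u0,u1):
            P=bydepth(p,M,u,v,d[v,u])
            if lo<P[2]<hi:q.append(P)
    q=np.array(q);print(len(q),np.median(q[:,2]),cv2.minAreaRect(q[:,:2].astype(np.float32)));return q
if __name__=="__main__":
    bar("w2",105,120,250,320)
E
python3 bar.py
```

```text
1380 112.60903902315204 ((605.865478515625, 17.071500778198242), (34.52152633666992, 8.89891529083252), 29.331697463989258)
```

drive_tool:
  moves:
    - [[0.4, -0.002, 0.003, 0.012, 0, 0, 0], [0.4, -0.001, 0.001, 0.012, 0, 0, 0], [0.4, 0, 0, 0.008, 0, 0, 0], [0.4, 0, 0, 0, 0, 0, 0]]

```text
clock: 3.7
position: [608.0, 14.9, 98.2]
ee_rot: [0.967, 0.254, 0.006, 0.0]
contact_force: [-0.8, -0.5, 0.8]
gripper_width: 34.2
```

```bash
python3 -c "
from go import *
go(605.8,16.8,95,29.4)"
```

```text
t 3.7 pos [608.   14.9  98.2] yaw 29.5 w 34.2 F [-0.8 -0.5  0.8] Tq [0.03 0.06 0.  ]
shift mm [-1.  -2.8  3.2] rot [ 0.0037 -0.011   0.0009]
```

drive_tool:
  moves:
    - [[0.4, -0.001, -0.003, 0.003, 0.004, -0.011, 0], [0.4, 0, 0, 0, 0, 0, 0]]

```text
clock: 3.9
position: [605.5, 16.9, 94.5]
ee_rot: [0.967, 0.254, -0.001, -0.0]
contact_force: [-0.4, 0.3, -0.7]
gripper_width: 34.2
```

```bash
python3 -c "
from go import *
go(605.8,16.8,95,29.4)"
```

```text
t 3.9 pos [605.5  16.9  94.5] yaw 29.4 w 34.2 F [-0.4  0.3 -0.7] Tq [0.   0.   0.06]
shift mm [ 0.2  0.3 -0.5] rot [-0.0006  0.0017  0.0006]
```

On target, so I'll close on the bar.

drive_tool:
  moves:
    - [[0.2, 0, 0, 0, 0, 0, 0], [0.2, 0, 0, 0, 0, 0, 0], [0, 0, 0, 0, 0, 0, 0], [0, 0, 0, 0, 0, 0, 0], [0, 0, 0, 0, 0, 0, 0], [0, 0, 0, 0, 0, 0, 0]]

```text
clock: 4.5
position: [605.9, 17.4, 95.2]
ee_rot: [0.967, 0.254, -0.0, -0.0]
contact_force: [-0.9, 0.5, 0.1]
gripper_width: 7.5
```

```bash
python3 -c "
from go import *
go(605.8,16.8,95,9.4)"
```

```text
t 4.5 pos [605.9  17.4  95.2] yaw 29.4 w 7.5 F [-0.9  0.5  0.1] Tq [ 0.07 -0.01 -0.06]
shift mm [-0.4  0.5  0.2] rot [-4.000e-04  2.000e-04  3.497e-01]
```

Gripped at 7.5 mm with low force. Now the first click, 20° clockwise.

drive_tool:
  moves:
    - [[0, 0, 0, 0, 0, 0, 0.09], [0, 0, 0, 0, 0, 0, 0.09], [0, 0, 0, 0, 0, 0, 0.09], [0, 0, 0, 0, 0, 0, 0.08], [0, 0, 0, 0, 0, 0, 0]]

```text
clock: 5.0
position: [605.9, 17.8, 95.1]
ee_rot: [0.997, 0.076, -0.0, -0.0]
contact_force: [0.1, 0.4, -0.9]
gripper_width: 7.4
```

```bash
python3 -c "
from go import *
go(605.8,16.8,95,-12)"
```

```text
t 5.0 pos [605.9  17.8  95.1] yaw 8.7 w 7.4 F [ 0.1  0.4 -0.9] Tq [-0.02  0.05  0.01]
shift mm [-0.3  0.9  0.1] rot [-5.000e-04  3.000e-04  3.611e-01]
```

drive_tool:
  moves:
    - [[0, 0, 0, 0, 0, 0, 0.09], [0, 0, 0, 0, 0, 0, 0.09], [0, 0, 0, 0, 0, 0, 0.09], [0, 0, 0, 0, 0, 0, 0.08], [0, 0, 0, 0, 0, 0, 0]]

```text
clock: 5.5
position: [606.0, 18.1, 95.2]
ee_rot: [0.995, -0.1, -0.0, -0.0]
contact_force: [-0.3, 0.7, -0.6]
gripper_width: 8.1
```

```bash
python3 -c "
from go import *
go(605.8,16.8,95,-12)"
```

```text
t 5.5 pos [606.   18.1  95.2] yaw -11.5 w 8.1 F [-0.3  0.7 -0.6] Tq [-0.    0.01 -0.07]
shift mm [0.1 1.3 0.2] rot [-0.0007  0.0003  0.0081]
```

drive_tool:
  moves:
    - [[0.4, 0, 0, 0, 0, 0, 0], [0.4, 0, 0, 0, 0, 0, 0], [0.4, 0, 0, 0, 0, 0, 0], [0.4, 0, 0, -0.03, 0, 0, 0], [0.4, 0, 0, -0.03, 0, 0, 0], [0.4, 0, 0, -0.03, 0, 0, 0], [0.4, 0, 0, -0.01, 0, 0, 0], [0.4, 0, 0, 0, 0, 0, 0]]

```text
clock: 6.3
position: [605.7, 17.4, 198.0]
ee_rot: [0.995, -0.095, -0.001, 0.0]
contact_force: [0.2, -0.6, 0.6]
gripper_width: 34.1
```

```bash
python3 - <<'E'
from go import *
from bar import bar
go(605.8,16.8,95,-12)
st,im,d=grab("wrist","w3");bar("w3",106,120,200,360,130,300)
q=bar("w3",80,93,200,360,262,350);
q=bar("w3",45,54,150,400,60,300)
cv2.imwrite("pics/w3c.png",cv2.resize(im[120:380,170:390,::-1],None,fx=2.3,fy=2.3))
E
```

```text
t 6.3 pos [605.7  17.4 198. ] yaw -11.0 w 34.1 F [ 0.2 -0.6  0.6] Tq [-0.03 -0.02  0.01]
shift mm [  0.5   0.5 103. ] rot [0.0008 0.002  0.0182]
724 112.55782043438695 ((606.4611206054688, 16.1077880859375), (9.008172988891602, 33.42763137817383), 76.04393005371094)
812 85.36863242502397 ((543.8243408203125, 31.667388916015625), (11.885957717895508, 49.858062744140625), 75.38153839111328)
18178 49.932666594461864 ((624.34716796875, 12.531318664550781), (109.61835479736328, 148.8654327392578), 76.52912902832031)
```

View pics/w3c.png

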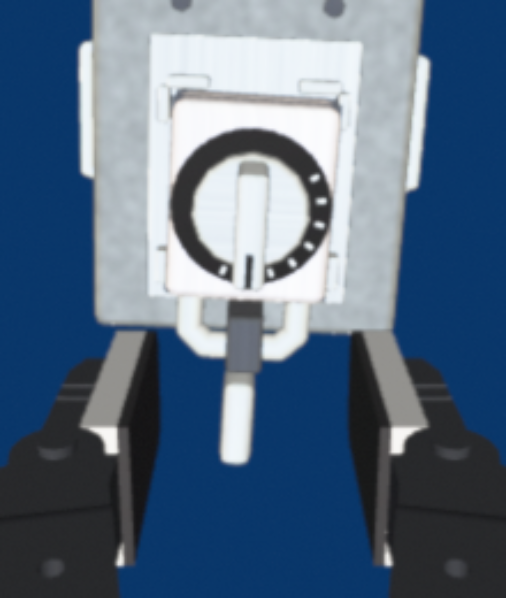

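The pointer bar is now at −14.0° and the lid at −13.5°, and the pointer covers the long mark. Dial done. Next is the tab, which should be at (534.2,33.8) with its top at 87. I'll move above it.

```bash
python3 -c "
from go import *
go(531.5,34.3,130,-13.6)"
```

```text
t 6.35 pos [605.4  17.4 197.4] yaw -11.0 w 33.9 F [ 0.5 -0.4  0.4] Tq [0.01 0.05 0.02]
shift mm [-75.6  -2.7  67.6] rot [0.0013 0.0029 0.046 ]
```

drive_tool:
  moves:
    - [[0.4, -0.02, -0.001, 0, 0.001, 0.003, 0.046], [0.4, -0.02, 0, 0.01, 0, 0, 0], [0.4, -0.02, 0, 0.02, 0, 0, 0], [0.4, -0.015, 0, 0.02, 0, 0, 0], [0.4, 0, 0, 0.015, 0, 0, 0], [0.4, 0, 0, 0, 0, 0, 0]]

```text
clock: 6.95
position: [524.1, 34.0, 121.4]
ee_rot: [0.993, -0.12, -0.007, 0.003]
contact_force: [-0.4, -0.7, -0.6]
gripper_width: 34.2
```

```bash
python3 - <<'E'
from go import *
from bar import bar
go(531.5,34.3,64,-13.6)
st,im,d=grab("wrist","w4");bar("w4",75,92,240,320,260,419)
cv2.imwrite("pics/w4c.png",im[:,:,::-1])
E
```

```text
t 6.95 pos [524.1  34.  121.4] yaw -13.8 w 34.2 F [-0.4 -0.7 -0.6] Tq [-0.03 -0.    0.04]
shift mm [ 7.9 -2.4 57.3] rot [ 0.0068  0.0133 -0.0027]Traceback (most recent call last):
  File "<stdin>", line 4, in <module>
  File "bar.py", line 10, in bar
    q=np.array(q);print(len(q),np.median(q[:,2]),cv2.minAreaRect(q[:,:2].astype(np.float32)));return q
                                         ~^^^^^
IndexError: too many indices for array: array is 1-dimensional, but 2 were indexed
```

View pics/w4.png

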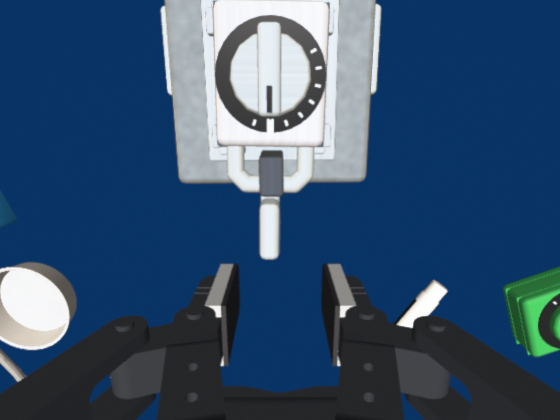

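The pointer at (269,98) lines up with the long mark at (270,126). The tab spans rows 200–258 in columns 260–279.

```bash
python3 - <<'E'
from go import *
from bar import bar
bar("w4",75,92,250,290,200,262)
z=np.load("pics/w4.npz");p,M=T("wrist",dict(ee_rot=z["q"],position=z["pos"]))
for v in(200,258):print(onplane(p,M,269.5,v,87))
go(531.5,34.3,64,-13.6)
E
```

```text
1161 86.24219422614027 ((534.7047729492188, 34.70513916015625), (10.215421676635742, 29.672189712524414), 75.73098754882812)
[550.63102908  30.82480691  87.        ]
[521.250525    38.27086438  87.        ]
t 7.0 pos [524.8  34.1 122.3] yaw -13.8 w 34.1 F [-0.2 -0.4 -0.8] Tq [0.01 0.11 0.04]
shift mm [ 7.2 -2.1 58.2] rot [ 0.0061  0.012  -0.0027]
```

Tab centre (534.7,34.7), size 10.2 x 29.7, top at about 86. All consistent with the description, so I'll descend.

drive_tool:
  moves:
    - [[0.4, 0.004, -0.002, 0.01, 0.006, 0.012, 0], [0.4, 0.003, -0.001, 0.01, 0, 0, 0], [0.4, 0, 0, 0.01, 0, 0, 0], [0.4, 0, 0, 0, 0, 0, 0]]

```text
clock: 7.4
position: [534.3, 35.3, 91.4]
ee_rot: [0.993, -0.12, 0.001, -0.0]
contact_force: [0.1, -0.6, 0.1]
gripper_width: 34.4
```

```bash
python3 -c "
from go import *
go(532,35.3,64,-14)"
```

```text
t 7.4 pos [534.3  35.3  91.4] yaw -13.7 w 34.4 F [ 0.1 -0.6  0.1] Tq [-0.03  0.06  0.01]
shift mm [-2.2  0.6 27.4] rot [-0.0002 -0.0017  0.0045]
```

drive_tool:
  moves:
    - [[0.4, -0.001, 0, 0.01, 0, 0, 0], [0.4, -0.001, 0, 0.01, 0, 0, 0], [0.4, 0, 0, 0.007, 0, 0, 0], [0.4, 0, 0, 0, 0, 0, 0]]

```text
clock: 7.8
position: [532.7, 35.8, 62.4]
ee_rot: [0.993, -0.12, 0.001, -0.0]
contact_force: [0.6, -0.0, -0.3]
gripper_width: 33.8
```

```bash
python3 -c "
from go import *
go(532,35.3,64,-14)"
```

```text
t 7.8 pos [532.7  35.8  62.4] yaw -13.7 w 33.8 F [ 0.6 -0.  -0.3] Tq [-0.01  0.03  0.05]
shift mm [-0.6  0.7 -1.6] rot [-0.0004 -0.0022  0.0045]
```

drive_tool:
  moves:
    - [[0.2, 0, 0.001, 0, 0, 0, 0], [0.2, 0, 0, 0, 0, 0, 0], [0, 0, 0, 0, 0, 0, 0], [0, 0, 0, 0, 0, 0, 0], [0, 0, 0, 0, 0, 0, 0], [0, 0, 0, 0, 0, 0, 0]]

```text
clock: 8.4
position: [532.9, 35.1, 62.7]
ee_rot: [0.993, -0.119, 0.002, -0.0]
contact_force: [0.1, 0.3, -2.6]
gripper_width: 8.9
```

```bash
python3 -c "
from go import *
go(532,35.3,64,-14)"
```

```text
t 8.4 pos [532.9  35.1  62.7] yaw -13.7 w 8.9 F [ 0.1  0.3 -2.6] Tq [ 0.02 -0.06  0.02]
shift mm [-0.9  0.  -1.3] rot [-0.0012 -0.0033  0.0053]
```

drive_tool:
  moves:
    - [[0, -0.004, 0, 0, 0, 0, 0], [0, -0.004, 0, 0, 0, 0, 0], [0, -0.004, 0, 0, 0, 0, 0], [0, -0.003, 0, 0, 0, 0, 0], [0, 0, 0, 0, 0, 0, 0]]

```text
clock: 8.9
position: [519.3, 38.6, 62.7]
ee_rot: [0.993, -0.119, 0.004, -0.001]
contact_force: [2.5, -0.2, -3.5]
gripper_width: 8.7
```

```bash
python3 -c "
from go import *
go(532.9-17.5,35.1+4.3,62.7,-14)"
```

```text
t 8.9 pos [519.3  38.6  62.7] yaw -13.7 w 8.7 F [ 2.5 -0.2 -3.5] Tq [-0.26 -0.55  0.08]
shift mm [-3.9  0.1 -0. ] rot [-0.0022 -0.0076  0.0057]
```

drive_tool:
  moves:
    - [[0, -0.003, 0, 0, 0, 0, 0], [0, -0.002, 0, 0, 0, 0, 0], [0, 0, 0, 0, 0, 0, 0]]

```text
clock: 9.2
position: [514.0, 39.8, 62.7]
ee_rot: [0.993, -0.119, 0.004, -0.001]
contact_force: [4.1, -1.3, -3.2]
gripper_width: 8.8
```

```bash
python3 -c "
from go import *
go(532.9-17.5,35.1+4.3,62.7,-14)"
```

```text
t 9.2 pos [514.   39.8  62.7] yaw -13.7 w 8.8 F [ 4.1 -1.3 -3.2] Tq [-0.45 -0.73  0.  ]
shift mm [ 1.4  0.1 -0. ] rot [-0.0022 -0.0078  0.0058]
```

Drawn 19.4 mm at the gripper with a force of about 4 N. I'll release, rise and look.

drive_tool:
  moves:
    - [[0.4, 0, 0, 0, 0, 0, 0], [0.4, 0, 0, 0, 0, 0, 0], [0.4, 0, 0, 0, 0, 0, 0], [0.4, 0, 0, -0.03, 0, 0, 0], [0.4, 0, 0, -0.03, 0, 0, 0], [1, 0, 0, -0.03, 0, 0, 0], [1, 0.03, 0, -0.03, 0, 0, 0], [1, 0.03, 0, -0.01, 0, 0, 0], [1, 0.015, 0, 0, 0, 0, 0], [1, 0, 0, 0, 0, 0, 0]]

```text
clock: 10.2
position: [584.0, 21.6, 199.7]
ee_rot: [0.993, -0.119, 0.001, 0.0]
contact_force: [0.6, -0.4, 0.3]
gripper_width: 85.6
```

```bash
python3 - <<'E'
from go import *
from bar import bar
go(606,16.5,120,-13.8)
st,im,d=grab("wrist","w5");go(606,16.5,120,-13.8)
bar("w5",106,120,200,360,100,300)
E
```

```text
t 10.2 pos [584.   21.6 199.7] yaw -13.7 w 85.6 F [ 0.6 -0.4  0.3] Tq [-0.06  0.12 -0.01]
shift mm [22.5 -0.2 79.7] rot [-0.0001 -0.0016  0.0024]
t 10.25 pos [583.   21.7 199.5] yaw -13.6 w 85.1 F [-1.2 -0.8 -0.3] Tq [ 0.02 -0.04  0.  ]
shift mm [23.5 -0.4 79.6] rot [ 0.0002 -0.0008  0.0026]
768 112.55599777719065 ((603.9567260742188, 16.300146102905273), (8.829224586486816, 34.31074523925781), 76.54039001464844)
```

View pics/w5.png

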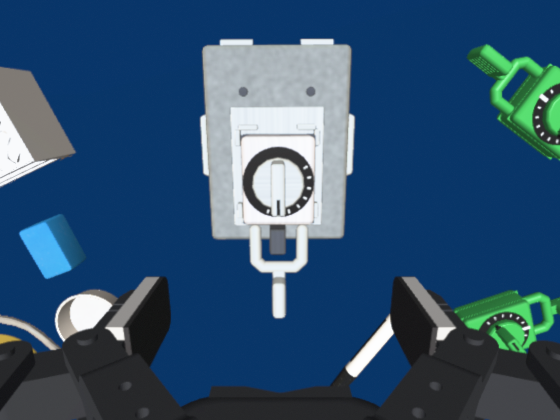

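The shackle is drawn out and its cross bar now lies beyond the hook at (278,238). I'll check the extension, then go for the block's long sides.

```bash
python3 - <<'E'
from go import *
from bar import bar
q=bar("w5",78,92,265,292,278,322)
c=np.array([603.96,16.3]);ex=np.array([np.cos(np.radians(-13.6)),np.sin(np.radians(-13.6))])
s=(q[:,:2]-c)@ex;print("tab span along x",s.min(),s.max(),"(shut -89..-59)")
go(604.3,16.4,110,-13.6)
E
```

```text
493 86.18184858130235 ((515.95263671875, 37.18388748168945), (9.28337287902832, 29.190641403198242), 76.27555847167969)
tab span along x -105.05237032000288 -75.8501570000016 (shut -89..-59)
t 10.25 pos [583.   21.7 199.5] yaw -13.6 w 85.1 F [-1.2 -0.8 -0.3] Tq [ 0.02 -0.04  0.  ]
shift mm [21.8  0.1 89.6] rot [ 0.0002 -0.0008 -0.0008]
```

drive_tool:
  moves:
    - [[1, 0.012, 0, 0, 0, 0, 0], [1, 0.009, 0, 0.01, 0, 0, 0], [1, 0, 0, 0.02, 0, 0, 0], [1, 0, 0, 0.02, 0, 0, 0], [1, 0, 0, 0.015, 0, 0, 0], [1, 0, 0, 0.01, 0, 0, 0], [1, 0, 0, 0, 0, 0, 0]]

```text
clock: 10.95
position: [596.6, 17.2, 116.8]
ee_rot: [0.993, -0.119, -0.005, 0.001]
contact_force: [-0.6, -0.6, -0.3]
gripper_width: 85.5
```

```bash
python3 -c "
from go import *
go(604.3,16.4,57,-13.6)"
```

```text
t 10.95 pos [596.6  17.2 116.8] yaw -13.6 w 85.5 F [-0.6 -0.6 -0.3] Tq [ 0.01 -0.01 -0.02]
shift mm [ 8.2 -1.2 59.8] rot [ 0.0028  0.0101 -0.0008]
```

Tab moved about 18.9 mm and the lock about 2 mm within its play, so roughly 17 mm drawn, above the 14 mm needed. Descending.

drive_tool:
  moves:
    - [[1, 0.004, -0.001, 0.015, 0.003, 0.01, 0], [1, 0.003, 0, 0.015, 0, 0, 0], [1, 0, 0, 0.012, 0, 0, 0], [1, 0, 0, 0, 0, 0, 0]]

```text
clock: 11.35
position: [604.0, 16.9, 73.9]
ee_rot: [0.993, -0.118, 0.001, -0.0]
contact_force: [-0.1, 0.3, -0.3]
gripper_width: 85.0
```

```bash
python3 -c "
from go import *
go(604.3,16.4,57,-13.6)"
```

```text
t 11.35 pos [604.   16.9  73.9] yaw -13.6 w 85.0 F [-0.1  0.3 -0.3] Tq [-0.05  0.06  0.03]
shift mm [ 0.4  0.4 16.9] rot [-0.0007 -0.0014  0.0001]
```

drive_tool:
  moves:
    - [[1, 0, 0, 0.009, 0, 0, 0], [1, 0, 0, 0.007, 0, 0, 0], [1, 0, 0, 0, 0, 0, 0]]

```text
clock: 11.65
position: [604.7, 17.0, 57.5]
ee_rot: [0.993, -0.118, 0.001, -0.0]
contact_force: [0.2, -1.1, 0.1]
gripper_width: 85.3
```

```bash
python3 -c "
from go import *
go(604.3,16.4,57,-13.6)"
```

```text
t 11.65 pos [604.7  17.   57.5] yaw -13.6 w 85.3 F [ 0.2 -1.1  0.1] Tq [-0.07 -0.01  0.01]
shift mm [-0.3  0.7  0.5] rot [-0.0012 -0.0029  0.0004]
```

drive_tool:
  moves:
    - [[0.7, 0, 0, 0, 0, 0, 0], [0.7, 0, 0, 0, 0, 0, 0], [0.4, 0, 0, 0, 0, 0, 0], [0.4, 0, 0, 0, 0, 0, 0], [0.4, 0, 0, 0, 0, 0, 0], [0.4, 0, 0, 0, 0, 0, 0]]

```text
clock: 12.25
position: [605.6, 17.4, 58.6]
ee_rot: [0.993, -0.118, 0.003, -0.001]
contact_force: [0.9, 0.7, 0.0]
gripper_width: 50.9
```

```bash
python3 -c "
from go import *
go(604.3,16.4,57,-13.6)"
```

```text
t 12.25 pos [605.6  17.4  58.6] yaw -13.6 w 50.9 F [0.9 0.7 0. ] Tq [ 0.02 -0.04  0.01]
shift mm [-1.   1.3  1.6] rot [-0.0023 -0.0051  0.0008]
```

Gripped. I'll start with a small lift to check for hook contact.

drive_tool:
  moves:
    - [[0, 0, 0, 0, 0, 0, 0], [0, 0, 0, -0.005, 0, 0, 0], [0, 0, 0, -0.005, 0, 0, 0], [0, 0, 0, -0.005, 0, 0, 0], [0, 0, 0, 0, 0, 0, 0]]

```text
clock: 12.75
position: [603.4, 17.0, 71.6]
ee_rot: [0.993, -0.119, -0.0, -0.001]
contact_force: [0.4, 0.1, -6.8]
gripper_width: 50.8
```

```bash
python3 -c "
from go import *
go(604.3,16.4,57,-13.6)"
```

```text
t 12.75 pos [603.4  17.   71.6] yaw -13.6 w 50.8 F [ 0.4  0.1 -6.8] Tq [-0.02 -0.08 -0.01]
shift mm [ 1.1  0.4 14.6] rot [-0.001   0.0002 -0.0008]
```

The load is about 6 N, just the lock's weight, so nothing is snagged. Continuing up.

drive_tool:
  moves:
    - [[0, 0, 0, -0.008, 0, 0, 0], [0, 0, 0, -0.008, 0, 0, 0], [0, 0, 0, -0.008, 0, 0, 0], [0, 0, 0, -0.01, 0, 0, 0], [0, 0, 0, -0.015, 0, 0, 0], [0, 0, 0, -0.015, 0, 0, 0], [0, 0, 0, -0.015, 0, 0, 0], [0, 0, 0, -0.015, 0, 0, 0], [0, 0, 0, -0.015, 0, 0, 0], [0, 0, 0, -0.015, 0, 0, 0], [0, 0, 0, -0.015, 0, 0, 0], [0, 0, 0, -0.01, 0, 0, 0], [0, 0, 0, -0.005, 0, 0, 0], [0, 0, 0, 0, 0, 0, 0], [0, 0, 0, 0, 0, 0, 0], [0, 0, 0, 0, 0, 0, 0]]

```text
clock: 14.35
position: [595.9, 16.2, 237.3]
ee_rot: [0.993, -0.12, -0.006, -0.001]
contact_force: [0.1, 0.1, -5.6]
gripper_width: 51.0
```

```bash
python3 - <<'E'
from go import *
go(604.3,16.4,57,-13.6)
grab("scene","s6");grab("wrist","w6")
go(604.3,16.4,57,-13.6)
a=cv2.imread("pics/s6.png")[120:270,170:310];cv2.imwrite("pics/s6c.png",cv2.resize(a,None,fx=4,fy=4))
E
```

```text
t 14.35 pos [595.9  16.2 237.3] yaw -13.8 w 51.0 F [ 0.1  0.1 -5.6] Tq [-0.02 -0.05 -0.01]
shift mm [ 10.3  -2.2 180.2] rot [ 0.0001  0.0119 -0.0032]
t 14.45 pos [595.8  16.3 237.1] yaw -13.8 w 50.3 F [-0.7 -0.  -6.1] Tq [-0.05 -0.1   0.03]
shift mm [ 10.4  -2.2 180. ] rot [ 0.0003  0.0123 -0.0032]
```

View pics/s6c.png

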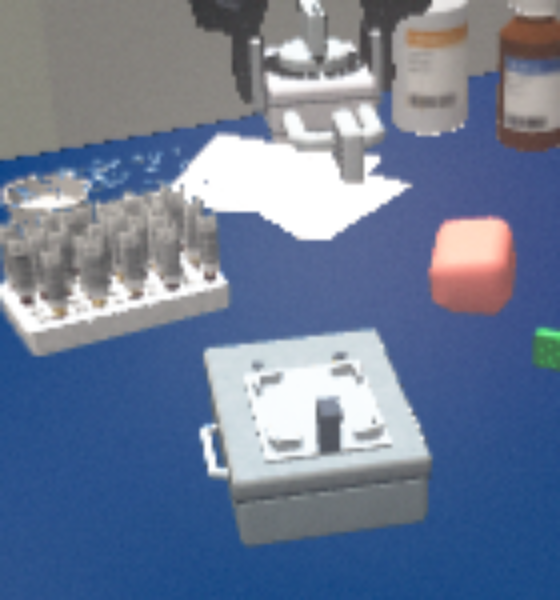

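View pics/w6.png

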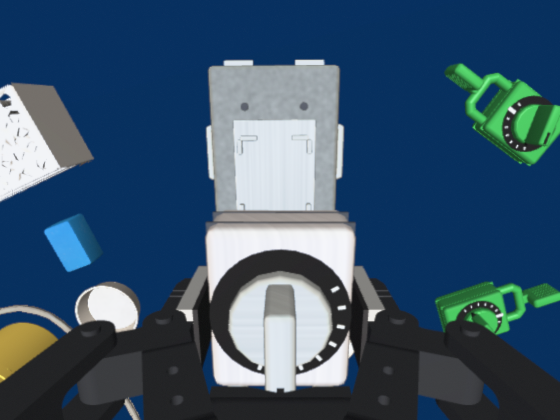

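The lock is held level with the dial up, the shackle still out, about 180 mm above its seat. The seat and hook are empty in the scene view. Handing in.

```bash
python3 -c "
from h import *
print(np.abs(arm.read_state()['joint_vel']).max());print(arm.job_done())"
```

```text
0.004598666999760609
the job is handed in; nothing more can be done
None
```

I carried out the whole job and handed it in at about 14.5 s on the clock. The interface gave no verdict, so what follows rests on my own checks.

- **Dial:** I gripped the bar and turned it two clicks (40°) clockwise. The wrist view then showed the pointer on the long mark, with the bar at −14.0° and the lid at −13.5°.
- **Shackle:** I drew it out by the tab at about 4 N. The tab moved about 18.9 mm and the lock about 2 mm in its seat, so the shackle is out by roughly 17 mm. The tab span measured in one picture gives about 16.5 mm, slightly less but still above the required 14 mm.
- **Lift:** I gripped the block by its long sides and lifted it off the hook without snagging; the load read about 6 N, the lock's own weight. At the end the gripper stood about 18 cm above where it took hold, tilted under 1°. The last pictures show the lock dial up, the shackle still drawn and the seat empty.
- **Bystanders:** None looked disturbed in the last views, but I did not measure their positions.

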